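Fetch the press collar from behind the cans

ROBOT

A 6-joint arm with a two-finger parallel gripper is mounted at the origin on the work surface. World frame = base frame: x ahead of the robot, y to its left, z up, the work surface at z = 0. Lengths are in m, angles in rad, forces in N, time in s.
With the tool pointing down it reaches from about 0.4 to 0.925 m from the base axis. Payload 3.4 kg.
Tool frame: the origin (TCP) lies at the very end of the fingers, on their centre line; the grasp point (between the pads) lies 19 mm behind it; z points along the fingers, y is the line along which they close (so a half turn about z gives the same grasp; the last joint's range is limited). The gripper opens to 85 mm and grips with 20 to 120 N. Pads are 22 mm wide; open, the fingers measure 114 mm over their backs; the gripper's body (76 mm by 85 mm) begins 54 mm behind the grasp point. The pads swing forward as they close: fully open they stand 13 mm farther back than shut.
Start: joints at [1.171, 0.307, 1.506, -0, 1.328, -0.073], TCP at [0.185, 0.545, 0.231] pointing down, gripper open.
Joint ranges: [-3.12, 3.12], [-1.05, 2.28], [0.14, 2.33], [-1.42, 4.57], [0.1, 2.73], [-2.68, 2.68]. Speed limits (rad/s): [2.57, 2.57, 3.14, 3.14, 3.14, 3.14].

INTERFACE

Orientations are given as a rotation vector (axis times angle).
In Python, from bench import manip gives the robot as it stands. Calls block until the motion is done:
- manip.movep(position, orientation): joint-space move of the TCP to a pose.
- manip.move_straight(position, frame=None, rate=0.15, max_force=None): straight line of the TCP; frame=None keeps the orientation; rate is the mean speed in m/s. With max_force (N) it stops when the force on the tool has changed by that much, and returns True; else False.
- manip.move_j(angles): joint-space move.
- manip.move_gripper(opening, newtons=None): finger opening in m; newtons is the grip in N (None keeps the last); returns when the fingers have stopped.
- manip.pause(seconds).
- manip.ik(position, orientation): joint angles nearest the present ones, or None.
- manip.snapshot(name): name is "side" or "top"; returns a dict with "color" (480x640x3 uint8, red, green, blue), "range_z" (480x640 float32, m along the optical axis (not along the pixel's ray), 0 where there is no reading), "K" (3x3 intrinsics, pixels), "world_from_camera" (4x4, takes a point from camera to world coordinates). Camera axes: x right, y down, z forward; pixel columns grow to the right and rows downward; lengths in m; the calibration is good to about 2 mm. A picture is of the moment at which its call begins.
A pose or a line that the arm cannot do raises manip.IKError and nothing moves.
- manip.close_job(): hands the job in; it is judged then, once.
Readings, each from a call of its own:
- manip.read_time(): time.
- manip.read_joints(): joint angles.
- manip.read_qvel(): joint speeds.
- manip.read_joint_efforts(): joint torques, N m.
- manip.read_ee_pos(): TCP position.
- manip.read_tool_rot(): TCP orientation.
- manip.read_ft_force(): force on the tool from outside, world axes, zero at the start.
- manip.read_moment(): the same for the moment, N m.
- manip.read_width(): finger opening in m.
- manip.read_gripper_force(): force on a finger pad.
Only numpy, scipy, OpenCV 4.12 (cv2) and the standard library are available. Lean on these libraries where they do the work, as an engineer would, in place of code of your own. Each camera call takes 0.05 s, during which the arm holds its last target. There are 200 camera calls.

TASK

The steel collar for the hose press lies in the parts tray behind the spray can and the oil tin. First stand the can and the tin upright on the black rubber mat, then lay the collar over the post of the orange base plate so that it rests flat on the plate, and after that put the can and the tin back in the tray, each standing upright within its own painted outline (can in the round one, tin squarely in the rectangular one). Do not tip the can or the tin over, and do not move the glass jar or the brass coupling.

Things in the scene. Friction and masses are not known exactly. Their poses are not given: they have to be found in the camera images.
- can: Spray can, upright: aluminium cylinder 54 mm in diameter and 92 mm tall, with a black cap 50 mm in diameter on it; 132 mm tall overall, 0.2 to 0.4 kg. At the start it stands in the tray centred in the round outline. Origin: centre of its underside, z up.
- tin: Oil tin, upright: grey rectangular tin 50 mm (its x) by 60 mm (its y) and 122 mm tall, with a small black screw cap 22 mm in diameter and 12 mm high on top, 12 mm to +y of the middle; 0.25 to 0.5 kg. At the start it stands in the tray in the rectangular outline, the same way round. Origin: centre of its underside, z up.
- collar: Plain bright steel collar (short tube) lying flat: 54 mm outside, 36 mm bore, 30 mm tall, about 0.28 kg. At the start it lies in the tray behind the can and the tin, 1 to 10 mm from them, too close to be gripped before both are gone. Small loose fittings lie beside it, 35 mm or more off; the tray's back wall is 40 mm behind it. Origin: centre of its underside, z up (axis of the bore).
- round_place: White painted circle, 74 mm outside and 66 mm inside, on the tray floor: the place of the spray can. Fixed; its middle is 94 mm from that of the rectangle; either may be on the left. Origin: its centre, on the tray floor, 4 mm above the bench. x points to the back of the tray, y along the row of the two outlines.
- square_place: White painted rectangle, 74 mm (its x) by 84 mm (its y) outside, 66 by 76 mm inside, on the tray floor beside the circle: the place of the oil tin, whose 60 mm side goes along the 84 mm side (either way round). Fixed. Origin: its centre, on the tray floor; x points to the back of the tray, y along the row.
- tray: Shallow dark steel parts tray fixed on the bench, 180 mm deep (its x, from 85 mm in front to 95 mm behind the origin) and 230 mm wide (its y), open towards the robot, walls 28 mm high at back and sides, floor 4 mm thick. The two outlines lie 35 mm in front of its origin, 47 mm to either side. Origin: on the bench, under the floor; x points to the back.
- mat: Black rubber mat fixed on the bench, 130 mm (its x) by 240 mm (its y), 4 mm thick, empty: the side area. Origin: centre of its underside, on the bench.
- fixture: Orange base plate fixed on the bench, 130 mm (x) by 120 mm (y) by 12 mm thick, with an upright steel post 16 mm in diameter in the middle, 27 mm tall above the plate. Four flat 10 mm bolt heads mark its corners, clear of the collar. Origin: centre of its underside, under the post, on the bench.
- jar: Glass jar with a steel lid, 60 mm in diameter, 75 mm tall, loose at the back of the bench: leave it alone. Origin: centre of its underside.
- coupling: Brass and steel hose coupling standing upright, 34 mm in diameter, 60 mm tall, loose at the back of the bench: leave it alone. Origin: centre of its underside.
Mind the look-alikes: they are no part of the job. What is shaped like the tin but blue is not meant. Leave any purple look-alike of the collar alone.

How it is judged:
By the outcome, as a careful person would: the job done as asked, in the order asked, and still so for the second after the job is handed in, with the robot touching nothing.
It also fails if it takes over 128 s, if anything falls off the work surface, if the arm or the gripper's body presses on something with over 40 N, if the wrist force passes 120 N, or if a joint passes its speed limit or range.

## Working session

There is one attempt and no reset: what is moved stays moved. The work goes in short steps, each a Python script; the robot and the scene stay as the last script left them, time stands still between calls to the robot, and variables do not carry over. Pictures are saved under pics/ and viewed, at most 14 in all, crops included, and the job is handed in when it is done.

```bash
mkdir -p pics; ls; python3 - <<'E'
from bench import manip
import cv2,numpy as np
for n in("top","side"):
    s=manip.snapshot(n); cv2.imwrite(f"pics/{n}0.png",s["color"][:,:,::-1]); np.savez(f"{n}0.npz",**s)
    print(s["K"],s["world_from_camera"])
print(manip.read_tool_rot(),manip.read_time())
E
```

```text
pics
[[447.35976449   0.         321.9177023 ]
 [  0.         447.35976449 234.34153442]
 [  0.           0.           1.        ]] [[ 2.90642888e-02 -9.96860715e-01  7.36476838e-02  4.37898824e-01]
 [-9.99576376e-01 -2.90979327e-02  6.16319105e-04 -4.90843712e-02]
 [ 1.52861104e-03 -7.36343977e-02 -9.97284131e-01  1.05796176e+00]
 [ 0.00000000e+00  0.00000000e+00  0.00000000e+00  1.00000000e+00]]
[[528.75035533   0.         324.66867682]
 [  0.         528.75035533 242.23204198]
 [  0.           0.           1.        ]] [[ 0.61191233  0.55088816 -0.5675258   1.30316253]
 [ 0.79091557 -0.42258594  0.44257618 -0.6578811 ]
 [ 0.00398155 -0.71968282 -0.69429158  1.02207421]
 [ 0.          0.          0.          1.        ]]
[-5.11004938e-01 -3.09931695e+00  2.81276008e-03] 0.1
```

View pics/top0.png

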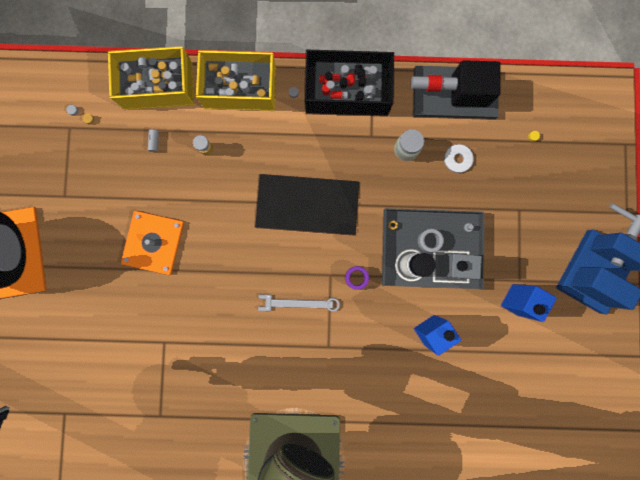

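View pics/side0.png

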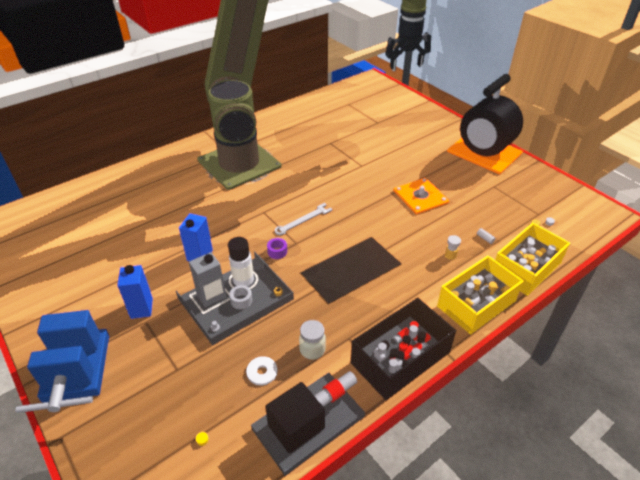

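The top view shows the tray at about (435,249), with can cap (422,264), grey tin (461,265) and steel collar (431,240). The mat is at (308,204), the orange plate with its post at (152,242), the jar at (409,145) and the coupling at (201,144).
Look-alikes: blue tins (437,335) and (528,303), purple ring (357,278), white ring (459,158). The ones meant are the grey tin and the bright steel ring lying in the tray behind the can and tin. I'll confirm in a crop.

```bash
cat > h.py <<'E'
import numpy as np,cv2
def cloud(s):
    v,u=np.mgrid[:480,:640]; z=s["range_z"]; K=s["K"]
    p=np.stack([(u-K[0,2])/K[0,0]*z,(v-K[1,2])/K[1,1]*z,z],-1); T=s["world_from_camera"]
    return p@T[:3,:3].T+T[:3,3]
def pix2w(s,uv,h):
    K=s["K"];T=s["world_from_camera"]
    uv=np.atleast_2d(uv).astype(float)
    d=np.c_[(uv[:,0]-K[0,2])/K[0,0],(uv[:,1]-K[1,2])/K[1,1],np.ones(len(uv))]@T[:3,:3].T
    return T[:3,3]+d*((h-T[2,3])/d[:,2])[:,None]
def proj(s,P):
    T=np.linalg.inv(s["world_from_camera"]);c=np.atleast_2d(P)@T[:3,:3].T+T[:3,3];q=c@s["K"].T
    return q[:,:2]/q[:,2:]
E
python3 - <<'E'
import numpy as np,cv2
from h import *
s=dict(np.load("top0.npz")); t=dict(np.load("side0.npz"))
P=cloud(s); C=s["color"].astype(int)
def rect(name,m,h=None):
    p=P[m]; r=cv2.minAreaRect(p[:,:2].astype(np.float32)); print(name,m.sum(),"med z %.4f"%np.median(p[:,2]),"rect",np.round(r[0],4),np.round(r[1],4),round(r[2],2))
def box(u0,v0,u1,v1):
    m=np.zeros((480,640),bool); m[v0:v1,u0:u1]=1; return m
Z=P[...,2]
tr=box(375,200,495,300)
rect("can",tr&(Z>.129)&box(405,245,440,285)); 
rect("tintop",tr&(Z>.117)&(Z<.13)&box(440,245,490,285)); rect("tincap",tr&(Z>.132)&box(440,245,490,285))
rect("collar",box(415,225,445,255)&(Z>.028)&(Z<.04))
rect("tray",tr&(Z>.022)&(Z<.033))
dark=C.max(-1)<60
rect("mat",box(250,165,365,240)&dark&(Z<.012)); 
org=(C[...,0]>180)&(C[...,2]<80)&(C[...,1]<150)
rect("plate",box(115,205,190,280)&(Z>.008)&(Z<.016))
rect("plate_c",box(115,205,190,280)&org)
rect("post",box(135,225,170,260)&(Z>.03))
rect("blue1",box(410,310,465,360)&(Z>.08));rect("blue2",box(495,275,560,325)&(Z>.08))
rect("jar",box(390,125,430,165)&(Z>.065));rect("coup",box(185,130,215,160)&(Z>.05))
rect("wr",box(345,262,372,292)&(Z>.015))
a=cv2.resize(s["color"][195:300,370:500],None,fx=4,fy=4,interpolation=cv2.INTER_CUBIC)
b=cv2.resize(t["color"][220:350,165:305],None,fx=4,fy=4,interpolation=cv2.INTER_CUBIC)
b=cv2.resize(b,(int(b.shape[1]*.5),int(b.shape[0]*.5)))
a=cv2.copyMakeBorder(a,0,600-a.shape[0]-0,0,0,cv2.BORDER_CONSTANT) if 0 else a
H=max(a.shape[0],b.shape[0]);pad=lambda x:cv2.copyMakeBorder(x,0,H-x.shape[0],0,0,cv2.BORDER_CONSTANT)
im=np.hstack([pad(a),pad(b)]);print(im.shape);cv2.imwrite("pics/crop1.png",im[:,:800,::-1])
E
```

```text
can 467 med z 0.1356 rect [ 0.4474 -0.1655] [0.0474 0.2333] 1.57
tintop 609 med z 0.1254 rect [ 0.4494 -0.3499] [0.0603 0.0498] 86.92
tincap 96 med z 0.1379 rect [ 0.4459 -0.1988] [0.0185 0.2997] 1.75
collar 249 med z 0.0330 rect [ 0.508  -0.2986] [0.0509 0.053 ] 1.59
tray 659 med z 0.0276 rect [ 0.4899 -0.306 ] [0.2321 0.1797] 89.48
mat 5236 med z 0.0038 rect [ 0.5873 -0.0103] [0.2391 0.127 ] 87.46
plate 2622 med z 0.0121 rect [0.4848 0.35  ] [0.1216 0.1298] 79.1
plate_c 2381 med z 0.0120 rect [0.4526 0.1864] [0.4681 0.1308] 79.14
post 52 med z 0.0376 rect [0.4653 0.1545] [0.4105 0.0145] 84.37
blue1 879 med z 0.1215 rect [ 0.3742 -0.199 ] [0.3181 0.0703] 54.53
blue2 972 med z 0.1210 rect [ 0.4205 -0.295 ] [0.4882 0.0693] 77.87
jar 452 med z 0.0743 rect [ 0.6009 -0.1441] [0.0515 0.3738] 51.94
coup 191 med z 0.0597 rect [0.583  0.0974] [0.4122 0.0322] 46.82
wr 257 med z 0.0295 rect [ 0.4312 -0.1079] [0.1059 0.0528] 57.02
(420, 800, 3)
```

View pics/crop1.png

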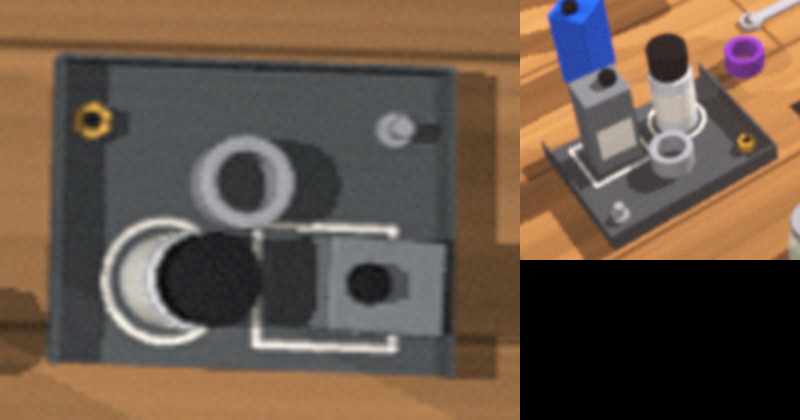

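The crop confirms it: can (215,280) in the round outline, grey tin (380,285) in the rectangle and steel collar (247,182) behind them. The purple ring lies outside the tray. Next I'll take robust measurements from both cameras.

```bash
cat > meas.py <<'E'
import numpy as np,cv2
from h import *
def rects(s,regions,tag):
    P=cloud(s); ok=s["range_z"]>0
    for n,(x,y,rx,ry,z0,z1) in regions.items():
        m=ok&(abs(P[...,0]-x)<rx)&(abs(P[...,1]-y)<ry)&(P[...,2]>z0)&(P[...,2]<z1)
        m=m.astype(np.uint8)
        k,l,st,_=cv2.connectedComponentsWithStats(m)
        if k<2: print(tag,n,"none");continue
        m=l==1+np.argmax(st[1:,4]); p=P[m]
        r=cv2.minAreaRect(p[:,:2].astype(np.float32))
        c=cv2.minEnclosingCircle(p[:,:2].astype(np.float32))
        print(tag,n,m.sum(),"z%.4f"%np.median(p[:,2]),"rect",np.round(r[0],4),np.round(r[1],4),round(r[2],1),"circ",np.round(c[0],4),round(c[1],4),"mean",np.round(p[:,:2].mean(0),4))
E
python3 - <<'E'
from meas import *
R=dict(can=(.45,-.26,.04,.04,.131,.142),tin=(.449,-.35,.05,.05,.119,.129),collar=(.508,-.299,.035,.035,.028,.037),
 tray=(.49,-.306,.12,.14,.02,.033),mat=(.587,-.01,.1,.15,.0025,.008),plate=(.485,.35,.09,.09,.009,.016),post=(.485,.35,.02,.02,.034,.042),
 blue1=(.3,-.3,.09,.06,.115,.127),blue2=(.38,-.48,.08,.08,.115,.127),purple=(.42,-.13,.06,.06,.025,.035),jar=(.69,-.24,.06,.06,.07,.08),coup=(.69,.24,.06,.06,.055,.065))
for n in("top","side"): rects(dict(np.load(n+"0.npz")),R,n)
E
```

```text
top can 451 z0.1356 rect [ 0.4499 -0.2577] [0.0475 0.0475] 0.3 circ [ 0.4501 -0.258 ] 0.0249 mean [ 0.4498 -0.2578]
top tin 584 z0.1254 rect [ 0.4494 -0.3499] [0.0603 0.0498] 86.9 circ [ 0.4489 -0.3494] 0.0372 mean [ 0.449  -0.3505]
top collar 242 z0.0330 rect [ 0.508  -0.2986] [0.0509 0.053 ] 1.6 circ [ 0.5082 -0.2988] 0.0272 mean [ 0.5072 -0.299 ]
top tray 486 z0.0268 rect [ 0.4899 -0.306 ] [0.2321 0.1797] 89.5 circ [ 0.4895 -0.3053] 0.1458 mean [ 0.5208 -0.3177]
top mat 3998 z0.0043 rect [ 0.587  -0.0092] [0.244 0.139] 88.1 circ [ 0.586  -0.0091] 0.1379 mean [ 0.5854 -0.01  ]
top plate 2518 z0.0122 rect [0.4847 0.3499] [0.1212 0.1297] 79.2 circ [0.4847 0.3503] 0.0865 mean [0.4846 0.3497]
top post 34 z0.0380 rect [0.4847 0.3502] [0.013  0.0134] 61.9 circ [0.4847 0.3501] 0.0077 mean [0.4846 0.3494]
top blue1 627 z0.1217 rect [ 0.3002 -0.3036] [0.0502 0.0602] 33.9 circ [ 0.3005 -0.3027] 0.037 mean [ 0.2997 -0.3008]
top blue2 618 z0.1215 rect [ 0.3755 -0.5037] [0.0507 0.0603] 61.0 circ [ 0.3758 -0.5025] 0.0369 mean [ 0.3777 -0.5025]
top purple 240 z0.0296 rect [ 0.4172 -0.1306] [0.051
[... 1004 characters left out ...]
side post 15 z0.0355 rect [0.4884 0.3459] [0.0118 0.0123] 11.8 circ [0.4872 0.3464] 0.0073 mean [0.4875 0.3461]
side blue1 291 z0.1211 rect [ 0.3045 -0.3077] [0.0561 0.0633] 39.7 circ [ 0.3048 -0.3073] 0.0374 mean [ 0.3079 -0.3078]
side blue2 402 z0.1211 rect [ 0.3793 -0.5076] [0.0508 0.0652] 62.3 circ [ 0.3793 -0.5084] 0.0386 mean [ 0.385  -0.5094]
side purple 145 z0.0288 rect [ 0.4208 -0.1351] [0.0552 0.0519] 4.8 circ [ 0.4224 -0.1321] 0.0302 mean [ 0.4212 -0.1351]
side jar 346 z0.0743 rect [ 0.7274 -0.2458] [0.045  0.0538] 0.0 circ [ 0.7293 -0.2465] 0.0278 mean [ 0.7289 -0.2472]
side coup 95 z0.0588 rect [0.7169 0.2321] [0.0323 0.0322] 49.5 circ [0.7165 0.2333] 0.0198 mean [0.7169 0.2315]
```

```bash
cat > act.py <<'E'
from bench import manip
import numpy as np
from scipy.spatial.transform import Rotation
def rot(yaw,sg=1):  # closing line (tool y) along world x turned by yaw (deg)
    a=np.radians(yaw); y=sg*np.array([np.cos(a),np.sin(a),0]); z=np.array([0,0,-1.])
    return Rotation.from_matrix(np.c_[np.cross(y,z),y,z]).as_rotvec()
def best(p,yaw):
    q=manip.read_joints(); c=[]
    for sg in(1,-1):
        j=manip.ik(p,rot(yaw,sg))
        if j is not None: c.append((np.abs(np.array(j)-q).max(),sg))
    return rot(yaw,min(c)[1])
def pick(x,y,z,yaw,N,up=.25,opening=.085):
    manip.move_gripper(opening); r=best([x,y,up],yaw)
    manip.movep([x,y,up],r)
    hit=manip.move_straight([x,y,z],max_force=12)
    manip.move_gripper(.02,N)
    print("pick hit",hit,"w",manip.read_width(),"F",manip.read_gripper_force(),"z",manip.read_ee_pos(),"t",manip.read_time())
def lift(up): 
    p=manip.read_ee_pos(); manip.move_straight([p[0],p[1],up]); print("w",manip.read_width())
def place(x,y,z,yaw,up,down=.002):
    r=best([x,y,up],yaw); manip.movep([x,y,up],r)
    manip.move_straight([x,y,z+.012])
    hit=manip.move_straight([x,y,z-down],rate=.03,max_force=6)
    print("place hit",hit,manip.read_ee_pos()); manip.move_gripper(.085); lift(.25); print("t",manip.read_time())
E
cat >> h.py <<'E'
def shot(manip,n,name):
    s=manip.snapshot(n); cv2.imwrite(f"pics/{name}.png",s["color"][:,:,::-1]); np.savez(name+".npz",**s); return s
E
python3 - <<'E'
from act import *; from h import *
pick(.4515,-.260,.095,-1,40)
lift(.125); shot(manip,"side","s1")
E
```

```text
pick hit False w 0.04935089755866837 F 41.32103204727173 z [ 0.45204755 -0.26036468  0.0958676 ] t 4.9
w 0.04935124805847158
```

View pics/s1.png

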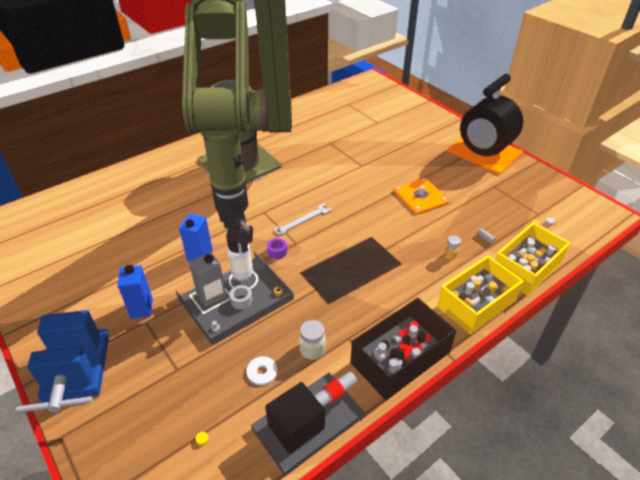

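The can is held by its cap at (240,262), lifted and upright. Next: onto the mat, then the tin.

```bash
python3 - <<'E'
from act import *; from h import *
lift(.20); place(.588,.045,.0955,-2,.20)
pick(.4515,-.352,.073,-1.5,60)
lift(.19); place(.587,-.075,.0735,-2,.19)
manip.movep([.45,.2,.28],best([.45,.2,.28],-1))
shot(manip,"side","s2");shot(manip,"top","t2");print(manip.read_time())
E
python3 - <<'E'
import cv2,numpy as np
a=cv2.imread("pics/t2.png")[120:310,240:500];b=cv2.imread("pics/s2.png")[180:360,160:420]
cv2.imwrite("pics/c2.png",cv2.resize(np.vstack([a,b]),None,fx=1.6,fy=1.6,interpolation=cv2.INTER_CUBIC))
from meas import *
R=dict(can=(.588,.045,.05,.05,.131,.142),tin=(.587,-.075,.05,.05,.119,.129),collar=(.508,-.299,.035,.035,.028,.037))
for n in("t2","s2"): rects(dict(np.load(""+n+".npz")),R,n)
E
```

```text
w 0.04911646790552565
place hit True [0.58849376 0.04508822 0.09590506]
w 0.08463404011174033
t 10.05
pick hit False w 0.049486563439974054 F 57.169674038887024 z [ 0.45187996 -0.35241479  0.07398216] t 13.575
w 0.04969468778225159
place hit True [ 0.5874753  -0.07495263  0.07399011]
w 0.08478981372396995
t 18.75
20.025
t2 can 437 z0.1358 rect [0.586  0.0464] [0.0476 0.048 ] 57.9 circ [0.5864 0.0468] 0.0248 mean [0.5861 0.0465]
t2 tin 578 z0.1257 rect [ 0.5852 -0.0731] [0.0598 0.0508] 86.7 circ [ 0.5847 -0.0728] 0.0373 mean [ 0.5839 -0.0747]
t2 collar 243 z0.0334 rect [ 0.5079 -0.2989] [0.0509 0.053 ] 2.4 circ [ 0.5074 -0.2988] 0.0272 mean [ 0.5075 -0.2984]
s2 can 215 z0.1354 rect [0.5903 0.0423] [0.0455 0.0513] 48.5 circ [0.5908 0.0428] 0.0259 mean [0.591  0.0417]
s2 tin 321 z0.1250 rect [ 0.5891 -0.0774] [0.0619 0.0535] 89.2 circ [ 0.5913 -0.0777] 0.039 mean [ 0.5918 -0.0818]
s2 collar 195 z0.0324 rect [ 0.5115 -0.3039] [0.0516 0.0529] 59.4 circ [ 0.511  -0.3027] 0.0277 mean [ 0.5132 -0.3031]
```

View pics/c2.png

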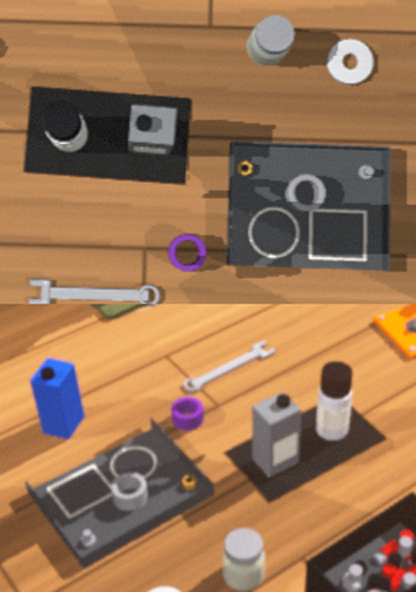

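Both stand upright on the mat (can (65,130), tin (152,130) in the upper crop), the collar is free at (305,192), and both outlines are in view. The arm shows the top camera's bias to be about (-2,+1.8) mm. Next: measure the outlines, and pick the collar.

```bash
python3 - <<'E'
from h import *
s=dict(np.load("t2.npz")); C=s["color"].astype(int)
for n,(u0,v0,u1,v1) in dict(round=(392,245,430,285),sq=(431,247,474,287)).items():
    m=np.zeros((480,640),np.uint8); m[v0:v1,u0:u1]=(C[v0:v1,u0:u1].min(-1)>130)
    vv,uu=np.nonzero(m); p=pix2w(s,np.c_[uu,vv],.004)[:,:2].astype(np.float32)
    print(n,len(p),cv2.minAreaRect(p),cv2.minEnclosingCircle(p))
E
python3 - <<'E'
from act import *; from h import *
pick(.5097,-.3007,.006,0,60)
lift(.05); s=shot(manip,"side","s3"); cv2.imwrite("pics/c3.png",cv2.resize(s["color"][150:350,140:340,::-1],None,fx=2.5,fy=2.5))
E
```

```text
round 113 ((0.45397019386291504, -0.25706642866134644), (0.08386161923408508, 0.07022972404956818), 3.0880355834960938) ((0.4577430188655853, -0.26541438698768616), 0.046830542385578156)
sq 135 ((0.44820868968963623, -0.35419657826423645), (0.08468534797430038, 0.07379741966724396), 89.88154602050781) ((0.44602513313293457, -0.3542006015777588), 0.053266145288944244)
pick hit False w 0.05167395537392611 F 63.86058973381296 z [ 0.51022719 -0.3010019   0.00686917] t 24.2583
w 0.051560164312750095
```

View pics/c3.png

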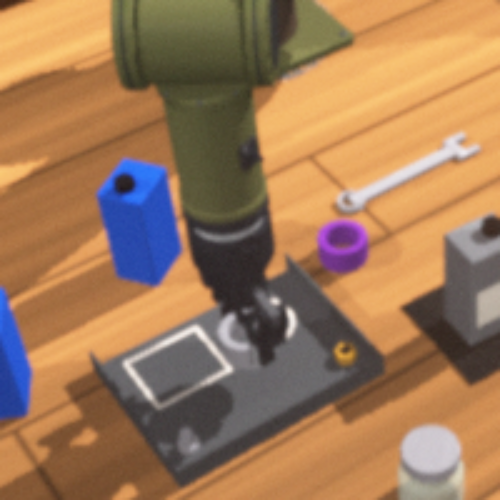

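The collar appears to be in the fingers at (240,350), partly hidden. The width of 51.6 mm is below 54, so I'll lift it clear and look closer.

```bash
python3 - <<'E'
from act import *; from h import *
lift(.25); p=[.58,-.2,.25]; manip.movep(p,best(p,0)); print(manip.read_width(),manip.read_ee_pos(),manip.read_ft_force())
s=shot(manip,"side","s4"); u,v=proj(s,[p[0],p[1],.25])[0].astype(int); print(u,v)
cv2.imwrite("pics/c4.png",cv2.resize(s["color"][v-60:v+50,u-60:u+60,::-1],None,fx=5,fy=5,interpolation=cv2.INTER_CUBIC))
E
```

```text
w 0.05156064087282242
0.05182136371567957 [ 0.58007102 -0.19891132  0.24896564] [ 0.4731791  -0.33421489 -2.86280926]
286 225
```

View pics/c4.png

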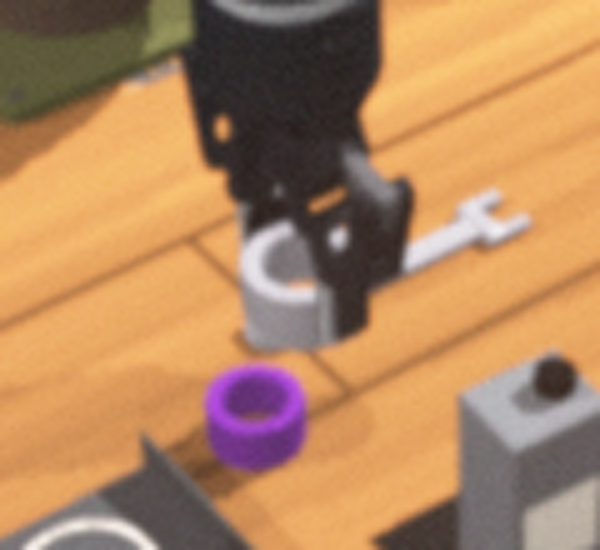

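The collar is held level and centred between the fingers, at (290,290) in the crop. Over to the post.

```bash
python3 - <<'E'
from act import *; from h import *
place(.4867,.348,.014,-10,.25,down=.003)
p=[.5,.12,.28]; manip.movep(p,best(p,-5))
s=shot(manip,"side","s5");t=shot(manip,"top","t5")
from meas import rects
R=dict(collar=(.485,.35,.04,.04,.039,.047),post=(.485,.35,.012,.012,.03,.045),plate=(.485,.35,.09,.09,.009,.016))
rects(s,R,"s");rects(t,R,"t")
a=cv2.resize(s["color"][150:240,370:490],(600,450),interpolation=cv2.INTER_CUBIC);cv2.imwrite("pics/c5.png",a[:,:,::-1])
E
```

```text
place hit True [0.48701175 0.34821331 0.01487908]
w 0.08474842459755083
t 33.0667
s collar 94 z0.0409 rect [0.4889 0.3438] [0.0494 0.0573] 59.9 circ [0.4866 0.3419] 0.0305 mean [0.4883 0.3437]
s post 27 z0.0382 rect [0.4854 0.3517] [0.0151 0.0276] 28.0 circ [0.4846 0.3514] 0.0144 mean [0.4853 0.3504]
s plate 648 z0.0120 rect [0.4884 0.3456] [0.123  0.1323] 78.9 circ [0.4862 0.3471] 0.0866 mean [0.4969 0.3368]
t collar 125 z0.0418 rect [0.473  0.3504] [0.0534 0.0287] 88.6 circ [0.4827 0.3502] 0.0268 mean [0.4719 0.3492]
t post 33 z0.0379 rect [0.4828 0.351 ] [0.0135 0.0108] 79.7 circ [0.4843 0.3508] 0.0078 mean [0.4832 0.3497]
t plate 966 z0.0121 rect [0.449  0.3626] [0.077  0.1161] 1.7 circ [0.4469 0.3581] 0.0645 mean [0.4477 0.3581]
```

View pics/c5.png

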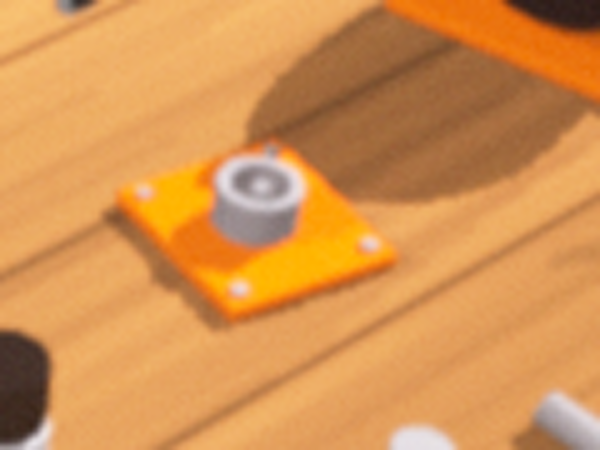

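The collar is round the post and flat on the plate (crop (258,200), top at z≈42 mm = 12+30). Now the tin and the can go back.

```bash
python3 - <<'E'
from act import *; from h import *; from meas import rects
pick(.5873,-.075,.073,-2,60); lift(.19); place(.4510,-.3556,.0735,-.3,.19)
pick(.5882,.045,.095,-2,40); lift(.2); place(.4518,-.2603,.0955,0,.2)
p=[.5,.12,.28]; manip.movep(p,best(p,-5))
s=shot(manip,"side","s6");t=shot(manip,"top","t6");print(manip.read_time())
R=dict(can=(.45,-.26,.04,.04,.131,.142),tin=(.449,-.35,.05,.05,.119,.129),jar=(.69,-.24,.06,.06,.07,.08),coup=(.69,.24,.06,.06,.055,.065))
rects(t,R,"t");rects(s,R,"s")
a=cv2.resize(t["color"][195:300,370:500],(390,315),interpolation=cv2.INTER_CUBIC);b=cv2.resize(s["color"][225:345,160:310],(390,315),interpolation=cv2.INTER_CUBIC)
cv2.imwrite("pics/c6.png",np.hstack([a,b])[:,:,::-1])
E
```

```text
pick hit False w 0.04944930400473308 F 56.60790681838989 z [ 0.58762663 -0.07518373  0.07393982] t 36.925
w 0.049157724500923566
place hit True [ 0.45129774 -0.35602601  0.07395837]
w 0.08475618339365189
t 42.1167
pick hit False w 0.049001641534179276 F 41.59323692321777 z [0.58886794 0.04504007 0.09596472] t 45.5
w 0.0492085500830563
place hit True [ 0.45222228 -0.26068034  0.09595666]
w 0.08502404428261515
t 50.45
51.9833
t can 452 z0.1354 rect [ 0.4501 -0.2586] [0.048  0.0485] 67.6 circ [ 0.4499 -0.2587] 0.0253 mean [ 0.45   -0.2581]
t tin 589 z0.1256 rect [ 0.4488 -0.3539] [0.0613 0.0499] 88.5 circ [ 0.448  -0.3526] 0.0368 mean [ 0.4489 -0.3535]
t jar 415 z0.0745 rect [ 0.7252 -0.243 ] [0.0527 0.0486] 89.9 circ [ 0.7266 -0.2431] 0.027 mean [ 0.7259 -0.2425]
t coup 133 z0.0598 rect [0.716 0.232] [0.034  0.0231] 39.9 circ [0.7141 0.2344] 0.0171 mean [0.715  0.2322]
s can 244 z0.1351 rect [ 0.4531 -0.2626] [0.0478 0.0502] 48.8 circ [ 0.4546 -0.2625] 0.0264 mean [ 0.4551 -0.2629]
s tin 358 z0.1250 rect [ 0.4531 -0.3579] [0.0608 0.0539] 85.2 circ [ 0.4528 -0.3576] 0.0372 mean [ 0.4562 -0.3615]
s jar 344 z0.0745 rect [ 0.7273 -0.2465] [0.0531 0.0458] 86.6 circ [ 0.7286 -0.2467] 0.0274 mean [ 0.7291 -0.2473]
s coup 96 z0.0587 rect [0.7162 0.2322] [0.0345 0.0336] 84.8 circ [0.7179 0.2323] 0.0197 mean [0.7168 0.2315]
```

View pics/c6.png

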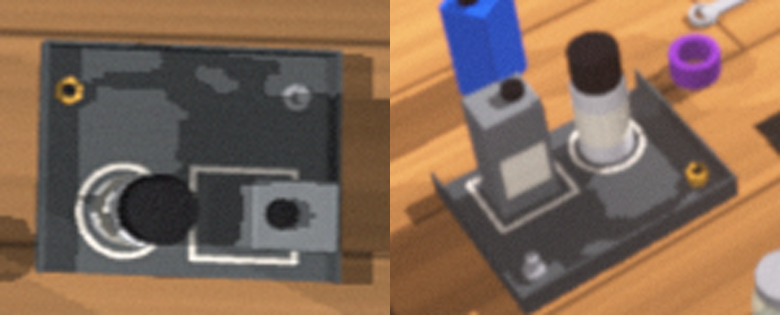

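The can ((600,110), right crop) stands centred in the circle. The tin ((515,150)) stands squarely in the rectangle, matching the measured outline centre within 1 mm. Jar and coupling have not moved, so I'm handing in.

```bash
python3 -c "
from bench import manip
print(manip.close_job())"
```

```text
the job is handed in; nothing more can be done
None
```

The job is done and handed in at about 52 s: the collar lies flat over the post, the can and tin stand upright in their own outlines, and the jar and coupling are unmoved.

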